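Complete the sample tray and hold it over the light box

ROBOT

A 6-joint arm with a two-finger parallel gripper is mounted at the origin on the work surface. World frame = base frame: x ahead of the robot, y to its left, z up, the work surface at z = 0. Lengths are in mm, angles in rad, forces in N, time in s.
With the tool pointing down it reaches from about 350 to 850 mm from the base axis. Payload 8.1 kg.
Tool frame: the origin (TCP) lies midway between the tips of the shut fingers; the grasp point (between the pads) lies 19 mm behind it (ctrl.grip_point_offset is the distance from the TCP to the grasp point, in mm); z points along the fingers, x is the direction in which the jaws open and shut, and the axes are right-handed (so a half turn about z gives the same grasp; the last joint's range is limited). The gripper opens to 85 mm and grips with 20 to 120 N. Pads are 22 mm wide; open, the fingers measure 114 mm over their backs; the gripper's body (76 mm by 85 mm) begins 54 mm behind the grasp point. The pads swing forward as they close: fully open they stand 13 mm farther back than shut.
Start: joints at [1.209, 0.13, 1.488, -0, 1.523, -0.085], TCP at [163.945, 577.172, 231.292] pointing down, gripper open.
Joint ranges: [-2.96, 2.96], [-0.89, 2.26], [0.02, 2.5], [-1.34, 4.48], [0, 2.73], [-2.66, 2.66]. Speed limits (rad/s): [2.39, 2.39, 2.79, 3.14, 3.14, 3.14].

INTERFACE

Orientations are given as [roll, pitch, yaw] about the fixed x, y, z axes, in that order (R = Rz(yaw) Ry(pitch) Rx(roll)).
In Python, from workcell import ctrl gives the robot as it stands.
- The arm moves only by the tool servo_tool, never from a script. Its argument "rows" is text: rows parted by semicolons, each of 6 numbers parted by spaces: the shift along the tool's x, y, z in m, then the turn, a rotation vector about the tool's x, y, z in degrees. In form: tx ty tz ax ay az; .... A call has 1 to 12 rows; each row shifts and turns the commanded pose from where the row before left it, along the tool's axes as they then stand; what a row does not reach is not made up. A row lasts 1/12 s, in which the tool goes at most 41.7 mm and 7.16 degrees, less where a joint would pass 70% of its speed; a pose out of reach is approached as far as the arm can. A call with a gripper value outside its range is refused whole. "gripper" is the finger opening in m, from 0 to 0.0854, set as the call begins (left out, the last holds). The fingers move at their own pace and stop on an object; "grip_force" is the grip in N (left out, the last holds). Time passes only in rows, so rows that do not move let the fingers close. It gives the time, the measured TCP pose, the force and the opening at its end, in the units of the state.
- ctrl.read_state(): the state, without advancing time (a new reading comes with each control period).
- ctrl.capture(name): name is "scene" or "top" or "wrist"; returns the picture (400x640x3 uint8, red, green, blue); there is no depth.
- ctrl.camera_model(name): a dict with "K" (3x3 intrinsics, pixels), "world_to_cam" (4x4, takes a point from world to camera coordinates); the wrist camera has in their place "tool_from_camera" (4x4, takes a point from camera to tool coordinates, whose origin is the TCP and whose axes are the tool frame's). Camera axes: x right, y up, looking along -z (the intrinsics and any distortion apply to the point x, -y, -z); pixel columns grow to the right and rows downward; lengths in mm; the calibration is good to about 2 mm. A picture is of the moment at which its call begins: read the wrist's pose just before it. camera_model takes no time and is no camera call.
- ctrl.job_done(): hands the job in, once; it reports no verdict.
The state is a dict: "time": time; "qpos": joint angles; "joint_vel": joint speeds; "effort": joint torques, N m; "tool_pos": TCP position; "eef_rot": TCP orientation; "wrist_force": force on the tool from outside, world axes, zero at the start; "ft_torque": the same for the moment, N m; "opening": finger opening in mm.
Only numpy, scipy, OpenCV 4.12 (cv2) and the standard library are available. Lean on these libraries where they do the work, as an engineer would, in place of code of your own. Each camera call takes 0.05 s, during which the arm holds its last target. There are 200 camera calls.

TASK

Take the stoneware tile out of its wooden stand and slide it fully home into the close-fitting sleeve on the sample tray while the tray stands on the cork, then let go of it. Then lift the tray by its grip post, keep the loose marble in its pocket all the way, and finish still holding the tray level and still, centred over the round light box, about 10 cm above it; do not put it down or let go. Leave the glass disc, the loupe and the tin where they are.

Things in the scene. Friction and masses are not known exactly. Their poses are not given: they have to be found in the camera images.
- tray: Loose shallow rectangular plywood sample tray with a white floor, 180 x 100 mm, rim 14 mm high, about 0.35 kg. Origin: centre of its underside; x along the length, y across, z up. Inside floor 5 mm above the underside. Grip post at the centre, tile sleeve at x = +50 mm, marble pocket at x = -50 mm.
- tray_post_top (a point): Centre of the top face of the tray's wooden grip post, 105 mm above the tray's underside; axes as the tray. The post is square, 18 x 18 mm, its sides along the tray's x and y, straight down to a 30 x 30 mm foot 13 mm above the underside.
- tray_slot (a point): Centre of the floor of the tray's tile sleeve, 50 mm from the tray's centre along its +x, 9 mm above its underside; axes as the tray. The opening is 52.5 mm along x by 12.5 mm along y, open at the top, 26 mm deep, mouth slightly chamfered. The aluminium sleeve block is 64 mm (x) by 26 mm (y), its top 35 mm above the tray's underside.
- tray_pocket (a point): Where the marble's centre is when it rests in the middle of its pocket, 50 mm from the tray's centre along its -x, 17.5 mm above the underside. The pocket is a low brass wire ring, 28 mm outside diameter, standing only 3 mm above the tray floor; the marble can roll about 3 mm in it and climbs out if the tray is tipped by about 35 degrees or jerked.
- marble_center (a point): Centre of the loose green glass marble, 25 mm diameter, 21 g, lying in the tray's pocket.
- tile: Loose grey stoneware tile, 50 mm wide (x), 10 mm thick (y), 60 mm high (z), about 70 g, at first standing on edge in the slot of the wooden stand with its upper 40 mm free. Origin: centre of its bottom edge face; z up.
- stand: Fixed dark wooden tile stand, a block 80 mm (x) by 44 mm (y) by 28 mm high; slot 54 x 14 mm, 20 mm deep (floor 8 mm up). Origin: centre of its underside.
- lightbox_top (a point): Centre of the top face of the fixed round light box (aluminium with a white top), 120 mm diameter, 15 mm high.
- disc: Bystander: violet glass disc, 50 mm diameter, 8 mm thick, lying flat. Origin: centre of its underside.
- loupe: Bystander: brass loupe lying flat, ring 56 mm diameter, 12 mm high, handle 70 mm long along its x. Origin: centre of the ring's underside.
- tin: Bystander: steel tin with a twist lid, 76 mm diameter, 66 mm high. Origin: centre of its underside.
- bin: Bystander: fixed small grey bin with a steel flap and a chrome toggle on its front, 100 mm (x) by 130 mm (y), 100 mm high; not used. Origin: centre of its underside.
Things that resemble listed ones, but are neither listed nor needed, are in the scene too. Several things have the shape of the stand; the one meant has the colours described above.

How it is judged:
By the outcome, as a careful person would: the job done as asked, in the order asked, and still so for the second after the job is handed in, while the arm keeps its last pose, push and grip.
It also fails if it takes over 64 s, if anything falls off the work surface, if the arm or the gripper's body presses on something with over 40 N, if the wrist force passes 120 N, or if a joint passes its speed limit or range.

## Working session

There is one attempt and no reset: what is moved stays moved. The work goes in short steps, Python scripts to look and compute and a tool call to move; the robot and the scene stay as the last step left them, time stands still between calls to the robot, and variables do not carry over. Pictures are saved under pics/ and viewed, about 8 in all and at most 12, crops included, and the job is handed in when it is done.

Besides the shell and the picture viewer there is one more tool, called after ">>>" as name(argument=value, ...) on one line, values as JSON. servo_tool: Moves the arm, as the interface text tells. Its arguments: {"type":"object","properties":{"rows":{"type":"string"},"gripper":{"type":"number"},"grip_force":{"type":"number"}},"required":["rows"]}

```bash
mkdir -p pics; ls
python3 - <<'E'
from workcell import ctrl
import cv2,numpy as np
s=ctrl.read_state();print(s['time'],s['tool_pos'],s['eef_rot'],s['opening'],ctrl.grip_point_offset)
for n in('scene','top','wrist'):
    m=ctrl.camera_model(n);print(n,{k:np.round(v,4).tolist() if not isinstance(v,str) else v for k,v in m.items()})
    im=ctrl.capture(n);cv2.imwrite(f'pics/{n}0.png',im[:,:,::-1])
a=cv2.imread('pics/top0.png')
cv2.imwrite('pics/top0b.png',cv2.resize(a,None,fx=1.25,fy=1.25,interpolation=cv2.INTER_CUBIC))
E
```

```text
pics
0.0 [163.7435435  576.64232844 230.22859757] [-3.14141165e+00  1.88375477e-03  1.29399042e+00] 85.35606180281526 18.700000000000003
scene {'K': [[373.7015, 0.0, 312.2624], [0.0, 373.7015, 197.629], [0.0, 0.0, 1.0]], 'world_to_cam': [[0.7294, 0.684, 0.0114, -348.0194], [-0.5017, 0.5235, 0.6887, 208.6134], [0.4651, -0.508, 0.725, -1324.7728], [0.0, 0.0, 0.0, 1.0]]}
top {'K': [[489.2594, 0.0, 313.8262], [0.0, 489.2594, 196.45], [0.0, 0.0, 1.0]], 'world_to_cam': [[-0.0098, -0.9998, 0.0145, -26.5537], [0.9952, -0.0083, 0.0972, -539.6778], [-0.097, 0.0154, 0.9952, -1222.9206], [0.0, 0.0, 0.0, 1.0]]}
wrist {'K': [[284.704, 0.0, 317.3947], [0.0, 284.704, 199.2648], [0.0, 0.0, 1.0]], 'tool_from_camera': [[1.0, -0.0005, -0.0002, -0.3308], [-0.0005, -0.9459, -0.3244, -82.717], [-0.0001, 0.3244, -0.9459, -142.8487], [0.0, 0.0, 0.0, 1.0]]}
```

View pics/top0b.png

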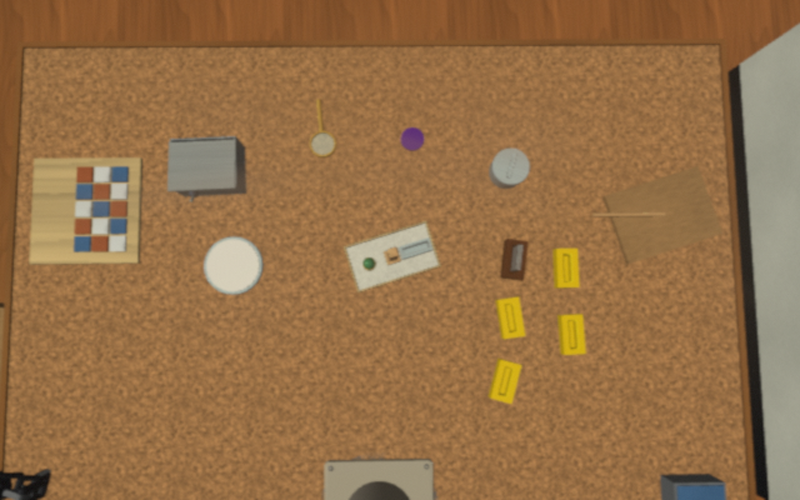

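View pics/scene0.png

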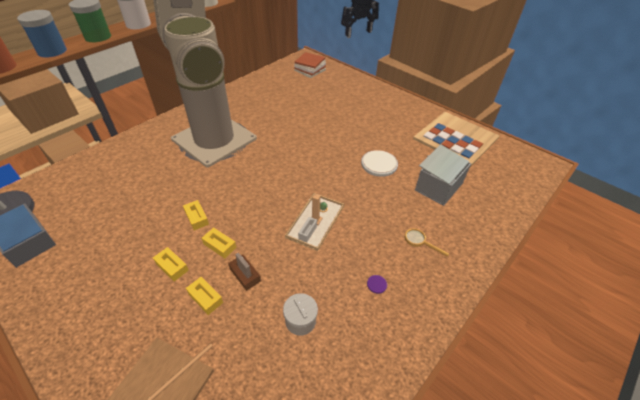

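Candidates, in pixels of the 1.25x top view:
- **Stand:** dark brown at (515,259), holding the tile. The yellow copies at (567,268), (511,318), (572,335) and (506,382) have the wrong colour.
- **Tray:** (393,256). The marble is at (369,263) and the sleeve at (414,249).
- **Light box:** the white round at (233,265).
- **Bystanders:** tin (511,168), disc (412,139), loupe (322,145), bin (205,165).

I'll take one close crop to check these.

```bash
cat > h.py <<'E'
from workcell import ctrl
import cv2,numpy as np
from scipy.spatial.transform import Rotation as R
def ray(n,u,v,T=None):
    m=ctrl.camera_model(n)
    K=np.array(m['K'])
    d=np.array([(u-K[0,2])/K[0,0],-(v-K[1,2])/K[1,1],-1.])
    if n=='wrist': M=T@np.array(m['tool_from_camera'])
    else: M=np.linalg.inv(np.array(m['world_to_cam']))
    return M[:3,3],M[:3,:3]@d
def at(n,u,v,z,T=None):
    o,d=ray(n,u,v,T);return o+d*(z-o[2])/d[2]
def pose():
    s=ctrl.read_state();T=np.eye(4)
    T[:3,:3]=R.from_euler('xyz',s['eef_rot']).as_matrix();T[:3,3]=s['tool_pos'];return T,s
def proj(n,P,T=None):
    m=ctrl.camera_model(n);K=np.array(m['K'])
    M=np.linalg.inv(T@np.array(m['tool_from_camera'])) if n=='wrist' else np.array(m['world_to_cam'])
    c=M[:3,:3]@np.asarray(P,float)+M[:3,3]
    return K[0,2]+K[0,0]*c[0]/-c[2],K[1,2]-K[1,1]*c[1]/-c[2]
def crop(im,x0,y0,w,h,f,name):
    c=cv2.resize(im[y0:y0+h,x0:x0+w,::-1],None,fx=f,fy=f,interpolation=cv2.INTER_CUBIC);cv2.imwrite(name,c)
E
python3 - <<'E'
from h import *
im=cv2.imread('pics/top0.png')[:,:,::-1]
crop(im,270,170,160,70,5,'pics/top0c.png')
hsv=cv2.cvtColor(np.ascontiguousarray(im),cv2.COLOR_RGB2HSV)
w=((hsv[:,:,1]<60)&(hsv[:,:,2]>170)).astype(np.uint8)
n,l,st,c=cv2.connectedComponentsWithStats(w)
for i in range(1,n):
    if st[i,4]>200 and st[i,0]<420: print(st[i],c[i],at('top',*c[i],15))
print(at('top',393/1.25,256/1.25,14),at('top',515/1.25,259/1.25,28))
E
```

```text
[ 277  179   73   53 1753] [311.18425556 205.61665716] [516.90085733 -24.58577806  15.        ]
[ 164  190   44   45 1530] [185.60261438 211.86535948] [503.6294443  296.99723176  15.        ]
[519.01718919 -32.89565865  14.        ] [ 509.60826344 -281.75094646   28.        ]
```

View pics/top0c.png

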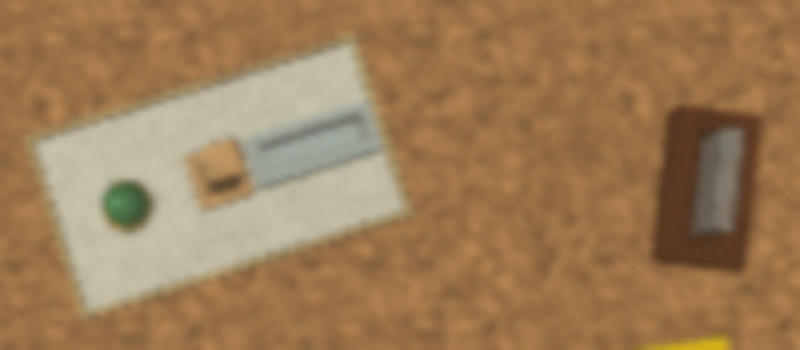

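Run:
```python
from h import *
def quad(c,z,nm):
    P=np.array([at('top',270+a/5,170+b/5,z) for a,b in c]);print(nm,P[:,:2].mean(0).round(1))
    for i in range(4):
        d=P[(i+1)%4]-P[i];print('  ',np.linalg.norm(d).round(1),np.degrees(np.arctan2(d[1],d[0])).round(1))
quad([(35,140),(352,40),(408,213),(85,313)],14,'tray')
quad([(680,105),(762,118),(742,270),(655,262)],28,'stand')
for a,b,z in[(720,181,68),(312,145,35),(126,203,17.5),(218,163,105)]:print(at('top',270+a/5,170+b/5,z).round(1))
```

```text
tray [518.  -32.1]
   171.9 -72.9
   94.1 -163.0
   173.7 106.7
   92.7 15.9
stand [ 508.3 -281.6]
   42.5 -99.5
   78.7 170.7
   44.5 84.2
   81.6 -10.6
[ 509.1 -278.1   68. ]
[531.7 -78.4  35. ]
[504.2  16.5  17.5]
[517.  -29.5 105. ]
```

```bash
cat >> h.py <<'E'
def plan(x,y,z,yaw,n,ramp=0,level=True):
    """print rows from the measured pose to (x,y,z,yaw deg), tool straight down"""
    T,s=pose();p0=T[:3,3];r0=R.from_matrix(T[:3,:3])
    r1=R.from_euler('xyz',[np.pi,0,np.radians(yaw)])
    rv=(r0.inv()*r1).as_rotvec()
    t=np.arange(n+1)/n
    if ramp: t=t*t*(3-2*t)
    p=p0+np.outer(t,np.array([x,y,z])-p0);out=[];C=p0.copy();Rc=r0
    for i in range(n):
        d=np.round(Rc.inv().apply(p[i+1]-C)/1e3,4);a=np.round(np.degrees(rv*(t[i+1]-t[i])),2)
        out.append(' '.join(f'{v:g}' for v in [*d,*a]));C=C+Rc.apply(d*1e3);Rc=Rc*R.from_rotvec(np.radians(a))
    for i in range(0,n,12): print('; '.join(out[i:i+12]))
    print('max',np.abs(np.diff(t)).max()*np.linalg.norm(np.array([x,y,z])-p0))
E
python3 - <<'E'
from h import *
plan(532,-79,150,16.8,24)
E
```

```text
-0.0221 0.0222 0.0034 0 0 2.39; -0.0211 0.0232 0.0034 0 0 2.39; -0.0202 0.0239 0.0033 0 0 2.39; -0.0191 0.0248 0.0034 0 0 2.39; -0.0181 0.0256 0.0034 0 0 2.39; -0.017 0.0264 0.0034 0 0 2.39; -0.0159 0.027 0.0034 0 0 2.39; -0.0148 0.0276 0.0034 0 0 2.39; -0.0136 0.0282 0.0033 0 0 2.39; -0.0124 0.0288 0.0034 0 0 2.39; -0.0111 0.0293 0.0034 0 0 2.39; -0.01 0.0297 0.0034 0 0 2.39
-0.0087 0.0301 0.0034 0 0 2.39; -0.0075 0.0304 0.0033 0 0 2.39; -0.0061 0.0307 0.0034 0 0 2.39; -0.0049 0.031 0.0034 0 0 2.39; -0.0036 0.0311 0.0034 0 0 2.39; -0.0023 0.0313 0.0034 0 0 2.39; -0.001 0.0313 0.0033 0 0 2.39; 0.0003 0.0313 0.0034 0 0 2.39; 0.0017 0.0313 0.0034 0 0 2.39; 0.0029 0.0312 0.0034 0 0 2.39; 0.0042 0.0311 0.0034 0 0 2.39; 0.0055 0.0308 0.0034 0 0 2.39
max 31.515487159504318
```

>>> servo_tool(rows="-0.0221 0.0222 0.0034 0 0 2.39; -0.0211 0.0232 0.0034 0 0 2.39; -0.0202 0.0239 0.0033 0 0 2.39; -0.0191 0.0248 0.0034 0 0 2.39; -0.0181 0.0256 0.0034 0 0 2.39; -0.017 0.0264 0.0034 0 0 2.39; -0.0159 0.027 0.0034 0 0 2.39; -0.0148 0.0276 0.0034 0 0 2.39; -0.0136 0.0282 0.0033 0 0 2.39; -0.0124 0.0288 0.0034 0 0 2.39; -0.0111 0.0293 0.0034 0 0 2.39; -0.01 0.0297 0.0034 0 0 2.39")

```text
time: 1.15
tool_pos: [348.4, 247.9, 190.4]
eef_rot: [-3.142, -0.0, 0.792]
wrist_force: [-0.1, -0.5, 0.5]
opening: 85.4
```

>>> servo_tool(rows="-0.0087 0.0301 0.0034 0 0 2.39; -0.0075 0.0304 0.0033 0 0 2.39; -0.0061 0.0307 0.0034 0 0 2.39; -0.0049 0.031 0.0034 0 0 2.39; -0.0036 0.0311 0.0034 0 0 2.39; -0.0023 0.0313 0.0034 0 0 2.39; -0.001 0.0313 0.0033 0 0 2.39; 0.0003 0.0313 0.0034 0 0 2.39; 0.0017 0.0313 0.0034 0 0 2.39; 0.0029 0.0312 0.0034 0 0 2.39; 0.0042 0.0311 0.0034 0 0 2.39; 0.0055 0.0308 0.0034 0 0 2.39")

```text
time: 2.15
tool_pos: [532.5, -80.1, 149.6]
eef_rot: [-3.141, 0.0, 0.291]
wrist_force: [-0.4, -0.0, 0.5]
opening: 85.2
```

>>> servo_tool(rows="0 0 0 0 0 0; 0 0 0 0 0 0; 0 0 0 0 0 0")

```text
time: 2.4
tool_pos: [531.7, -78.4, 149.6]
eef_rot: [-3.141, 0.001, 0.293]
wrist_force: [-0.7, -0.1, 0.6]
opening: 85.1
```

Run:
```python
from h import *
T,s=pose();im=ctrl.capture('wrist');np.savez('w1.npz',T=T,im=im)
print(s['tool_pos'],np.degrees(s['eef_rot']),s['time'],s['joint_vel'])
crop(im,160,80,320,240,2.5,'pics/w1.png')
```

```text
[531.67511161 -78.35424725 149.61205052] [-1.79947303e+02  5.48717668e-02  1.67702749e+01] 2.4 [ 0.02037678 -0.01974036  0.0091245  -0.00022389 -0.00029094  0.00069551]
```

View pics/w1.png

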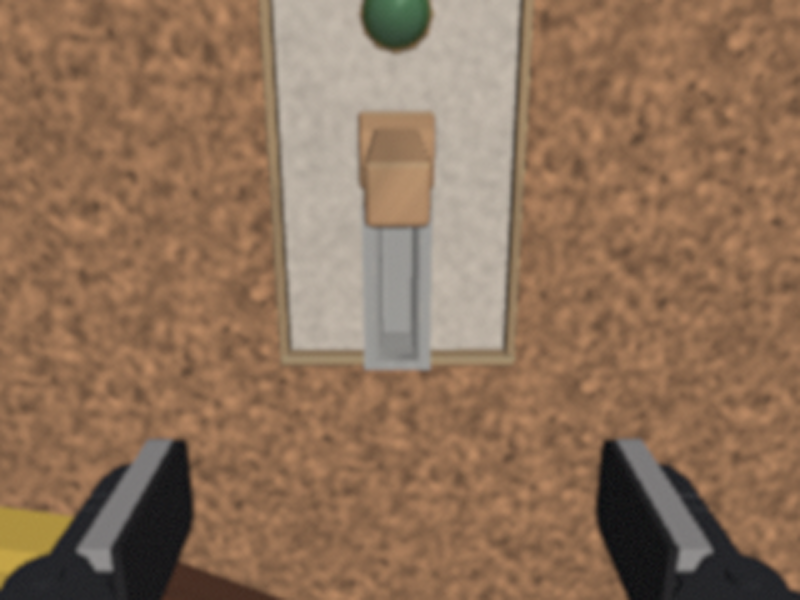

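Run:
```python
from h import *
d=np.load('w1.npz');T=d['T']
f=lambda a,b,z:at('wrist',160+a/2.5,80+b/2.5,z,T)[:2]
c1,c2=f(281,363,14),f(515,361,14);l,r=f(262,0,14),f(533,0,14)
ang=lambda v:np.degrees(np.arctan2(v[1],v[0])).round(2)
print('end',c1,c2,np.linalg.norm(c2-c1),ang(c2-c1));print('sides',ang(c1-l),ang(c2-r))
m=(c1+c2)/2
bl,br=f(364,369,35),f(430,369,35);print('block end',(bl+br)/2,np.linalg.norm(br-bl),ang(br-bl))
p=[f(a,b,105) for a,b in[(367,163),(430,163),(429,227),(367,227)]];pc=np.mean(p,0)
print('post',pc,np.linalg.norm(p[1]-p[0]),np.linalg.norm(p[2]-p[1]))
for t in(16.8,17.0):
  u=np.array([np.sin(np.radians(t)),-np.cos(np.radians(t))]);print(t,'slot from post',pc+50*u,'from block',(bl+br)/2-32*u,'from tray end',m-40*u)
print('tool y',T[:3,1])
for s in(-1,1):
  L=f(398+s*15,230,35);print(L)
# slot mouth edges
print('mouth',(f(379,340,35)+f(418,340,35))/2,np.linalg.norm(f(418,340,35)-f(379,340,35)),f(398,361,35))
print('marble',f(396,14,17.5),'expect',pc-50*u)
```

```text
end [ 498.27396852 -132.02494815] [ 593.56018847 -102.26191759] 99.82635774160548 17.35
sides -73.38 -72.66
block end [ 543.61378825 -111.23510093] 26.123218621480742 16.81
post [519.72301491 -32.44574332] 16.47249052555658 17.09888813853557
16.8 slot from post [534.17460476 -80.3117182 ] from block [534.36477075 -80.60087701] from tray end [534.35580662 -78.85065297]
17.0 slot from post [534.34160015 -80.26098112] from block [534.2578937  -80.63334874] from tray end [534.22221031 -78.89124263]
tool y [ 2.88534135e-01 -9.57469168e-01 -9.19739226e-04]
[522.29341886 -58.86664983]
[532.9262014  -55.65493708]
mouth [540.5774444  -99.22192633] 15.217206457330386 [ 542.98892839 -107.819772  ]
marble [505.11422661  14.55884034] expect [505.10442968  15.36949447]
```

Run:
```python
from h import *
plan(508.5,-280,125,83,12)
```

```text
-0.0067 0.0156 0.0021 -0 0 -5.52; -0.0082 0.0148 0.002 -0 0 -5.52; -0.0096 0.014 0.0021 -0 0 -5.52; -0.0109 0.013 0.0021 -0 0 -5.52; -0.0121 0.0119 0.002 -0 0 -5.52; -0.0131 0.0107 0.0021 -0 0 -5.52; -0.0142 0.0093 0.0021 -0 0 -5.52; -0.0149 0.008 0.002 -0 0 -5.52; -0.0157 0.0065 0.0021 -0 0 -5.52; -0.0162 0.0049 0.0021 -0 0 -5.52; -0.0166 0.0034 0.002 -0 0 -5.52; -0.0169 0.0017 0.0021 -0 0 -5.52
max 17.079692340448258
```

>>> servo_tool(rows="-0.0067 0.0156 0.0021 0 0 -5.52; -0.0082 0.0148 0.002 0 0 -5.52; -0.0096 0.014 0.0021 0 0 -5.52; -0.0109 0.013 0.0021 0 0 -5.52; -0.0121 0.0119 0.002 0 0 -5.52; -0.0131 0.0107 0.0021 0 0 -5.52; -0.0142 0.0093 0.0021 0 0 -5.52; -0.0149 0.008 0.002 0 0 -5.52; -0.0157 0.0065 0.0021 0 0 -5.52; -0.0162 0.0049 0.0021 0 0 -5.52; -0.0166 0.0034 0.002 0 0 -5.52; -0.0169 0.0017 0.0021 0 0 -5.52", gripper=0.06)

```text
time: 3.45
tool_pos: [508.9, -280.0, 125.7]
eef_rot: [3.141, 0.0, 1.456]
wrist_force: [0.0, 0.5, 0.4]
opening: 60.2
```

>>> servo_tool(rows="0 0 0 0 0 0; 0 0 0 0 0 0; 0 0 0 0 0 0")

```text
time: 3.7
tool_pos: [509.0, -279.4, 125.5]
eef_rot: [3.141, -0.0, 1.448]
wrist_force: [-0.4, 0.5, 0.8]
opening: 59.9
```

Run:
```python
from h import *
T,s=pose();im=ctrl.capture('wrist');np.savez('w2.npz',T=T,im=im)
print(s['tool_pos'],np.degrees(s['eef_rot']),s['time'],s['opening'])
crop(im,160,80,320,240,2.5,'pics/w2.png')
```

```text
[ 509.00322059 -279.35759015  125.51815552] [ 1.79990864e+02 -2.41200254e-02  8.29404598e+01] 3.7 59.90895829197691
```

View pics/w2.png

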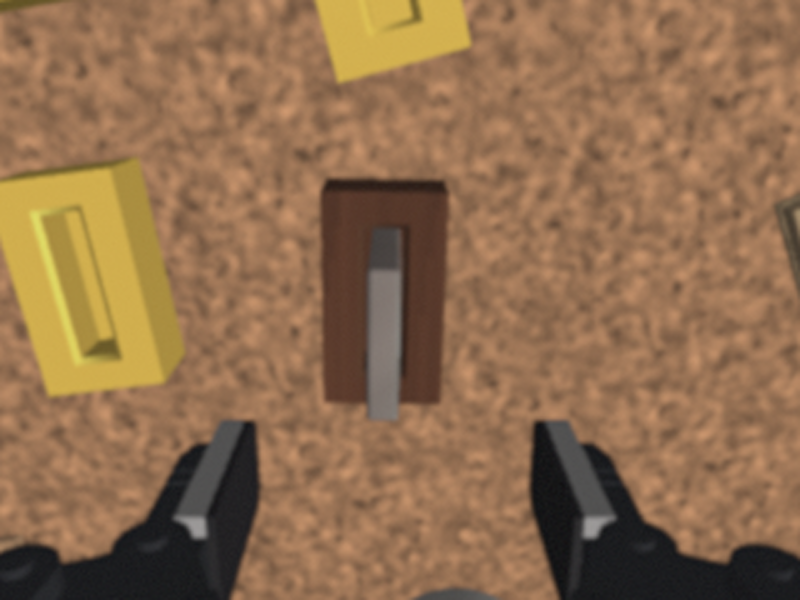

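Run:
```python
from h import *
d=np.load('w2.npz');T=d['T']
f=lambda a,b,z:at('wrist',160+a/2.5,80+b/2.5,z,T)[:2]
p=np.array([f(a,b,68) for a,b in[(369,269),(402,269),(399,420),(367,420)]])
ang=lambda v:np.degrees(np.arctan2(v[1],v[0])).round(2)
print('tile',p.mean(0),np.linalg.norm(p[1]-p[0]),np.linalg.norm(p[2]-p[1]),ang(p[2]-p[1]),ang(p[3]-p[0]))
q=np.array([f(a,b,28) for a,b in[(322,193),(446,193),(440,402),(326,402)]])
print('stand',q.mean(0),ang(q[2]-q[1]),ang(q[3]-q[0]))
c=p.mean(0)+4*T[:2,1]   # offset 4 mm toward tool +y
print(c,T[:2,1])
plan(*c,39.5,83.0,12)
```

```text
tile [ 510.37809237 -282.76099589] 9.684522881296973 49.779385268016895 -7.9 -8.4
stand [ 509.91650659 -283.44569792] -7.29 -7.81
[ 514.34776818 -283.25259897] [ 0.99241895 -0.12290077]
-0.0003 0.0005 0.0072 0 -0 -0; -0.0002 0.0005 0.0071 0 -0 -0; -0.0003 0.0004 0.0072 0 -0 -0; -0.0003 0.0005 0.0072 0 -0 -0; -0.0003 0.0005 0.0071 0 -0 -0; -0.0002 0.0005 0.0072 0 -0 -0; -0.0003 0.0004 0.0072 0 -0 -0; -0.0003 0.0005 0.0072 0 -0 -0; -0.0003 0.0005 0.0071 0 -0 -0; -0.0002 0.0005 0.0072 0 -0 -0; -0.0003 0.0004 0.0072 0 -0 -0; -0.0003 0.0005 0.0071 0 -0 -0
max 7.190835082237382
```

>>> servo_tool(rows="-0.0010 0.0015 0.0082 0 0 0.35; -0.001 0.0015 0.0082 0 0 0.35; -0.0010 0.001 0.0082 0 0 0; -0.0004 0.0015 0.0082 0 0 0; 0 0 0.009 0 0 0; 0 0 0.009 0 0 0; 0 0 0.009 0 0 0; 0 0 0.009 0 0 0; 0 0 0.009 0 0 0; 0 0 0.0082 0 0 0; 0 0 0 0 0 0", gripper=0.05)

```text
time: 4.67
tool_pos: [512.5, -283.9, 36.8]
eef_rot: [-3.139, -0.002, 1.437]
wrist_force: [-1.7, 0.7, 0.3]
opening: 50.2
```

>>> servo_tool(rows="0 0 0 0 0 0; 0 0 0 0 0 0; 0 0 0 0 0 0; 0 0 0 0 0 0; 0 0 0 0 0 0; 0 0 0 0 0 0; 0 0 0 0 0 0; 0 0 0 0 0 0", gripper=0.0, grip_force=40)

```text
time: 5.33
tool_pos: [514.4, -285.1, 40.1]
eef_rot: [3.14, 0.001, 1.437]
wrist_force: [0.5, 0.2, 4.7]
opening: 9.0
```

>>> servo_tool(rows="0 0 -0.004 0 0 0; 0 0 -0.008 0 0 0; 0 0 -0.012 0 0 0; 0 0 -0.014 0 0 0; 0 0 -0.014 0 0 0; 0 0 -0.012 0 0 0; 0 0 -0.008 0 0 0; 0 0 -0.004 0 0 0; 0 0 0 0 0 0")

```text
time: 6.08
tool_pos: [514.4, -285.1, 116.7]
eef_rot: [3.14, 0.001, 1.437]
wrist_force: [1.0, -0.3, -1.2]
opening: 9.6
```

Run:
```python
from h import *
s=ctrl.read_state();print(s['tool_pos'],np.degrees(s['eef_rot']),s['opening'],s['wrist_force'])
plan(535.5,-84.2,110,17.0,18,1)
```

```text
[ 514.4401655  -285.14659574  116.74668553] [1.79892213e+02 5.32192723e-02 8.23171793e+01] 9.57177532932668 [ 0.95415353 -0.25389295 -1.21179143]
0.0018 -0.0001 0.0001 0 -0 0.58; 0.0051 -0.0002 0.0001 0 -0 1.66; 0.008 -0.0005 0.0003 0.01 -0 2.6; 0.0105 -0.0012 0.0003 0.01 -0 3.4; 0.0124 -0.0022 0.0004 0.01 -0 4.08; 0.0139 -0.0035 0.0005 0.01 -0 4.61; 0.0147 -0.0049 0.0005 0.01 -0 5.02; 0.015 -0.0066 0.0005 0.01 -0 5.29; 0.0146 -0.0081 0.0006 0.01 -0 5.42; 0.0139 -0.0094 0.0005 0.01 -0 5.42; 0.0126 -0.0105 0.0006 0.01 -0 5.29; 0.0109 -0.011 0.0005 0.01 -0 5.02
0.0092 -0.0109 0.0005 0.01 -0 4.61; 0.0073 -0.0103 0.0004 0.01 -0 4.08; 0.0054 -0.009 0.0003 0.01 -0 3.4; 0.0038 -0.0071 0.0003 0.01 -0 2.6; 0.0021 -0.0047 0.0002 0 -0 1.66; 0.0008 -0.0016 0 0 -0 0.58
max 16.777318938113673
```

>>> servo_tool(rows="0.0018 -0.0001 0.0001 0 0 0.58; 0.0051 -0.0002 0.0001 0 0 1.66; 0.008 -0.0005 0.0003 0.01 0 2.6; 0.0105 -0.0012 0.0003 0.01 0 3.4; 0.0124 -0.0022 0.0004 0.01 0 4.08; 0.0139 -0.0035 0.0005 0.01 0 4.61; 0.0147 -0.0049 0.0005 0.01 0 5.02; 0.015 -0.0066 0.0005 0.01 0 5.29; 0.0146 -0.0081 0.0006 0.01 0 5.42; 0.0139 -0.0094 0.0005 0.01 0 5.42; 0.0126 -0.0105 0.0006 0.01 0 5.29; 0.0109 -0.011 0.0005 0.01 0 5.02")

```text
time: 7.08
tool_pos: [528.5, -134.5, 109.0]
eef_rot: [-3.138, 0.002, 0.587]
wrist_force: [-0.4, -0.2, -0.9]
opening: 9.3
```

>>> servo_tool(rows="0.0092 -0.0109 0.0005 0.01 0 4.61; 0.0073 -0.0103 0.0004 0.01 0 4.08; 0.0054 -0.009 0.0003 0.01 0 3.4; 0.0038 -0.0071 0.0003 0.01 0 2.6; 0.0021 -0.0047 0.0002 0 0 1.66; 0.0008 -0.0016 0 0 0 0.58; 0 0 0 0 0 0; 0 0 0 0 0 0; 0 0 0 0 0 0; 0 0 0 0 0 0")

```text
time: 7.92
tool_pos: [534.8, -84.2, 108.6]
eef_rot: [-3.14, 0.002, 0.297]
wrist_force: [0.3, 0.1, -1.0]
opening: 9.0
```

Run:
```python
from h import *
T,s=pose();im=ctrl.capture('wrist');np.savez('w3.npz',T=T,im=im)
print(s['tool_pos'],np.degrees(s['eef_rot']),s['time'],s['opening'])
u=np.array([.2924,-.9563]);v=np.array([.9563,.2924])
c=s['tool_pos']
for nm,z in(('bot',-31.5),('top',28.5)):
  for a in(-25,25):
    P=[*(c[:2]-4*u+a*u),c[2]+z];print(nm,a,proj('wrist',P,T))
crop(im,190,160,240,240,2.5,'pics/w3.png')
```

```text
[534.7547341  -84.16584222 108.63586359] [-1.79886676e+02  8.65555743e-02  1.69960669e+01] 7.9167 9.032143515357664
bot -25 (np.float64(316.554658752081), np.float64(190.56261024163584))
bot 25 (np.float64(316.59093901728073), np.float64(259.13821239924556))
top -25 (np.float64(316.0395976089935), np.float64(230.43428584079481))
top 25 (np.float64(316.14895058709317), np.float64(321.9555913863593))
```

View pics/w3.png

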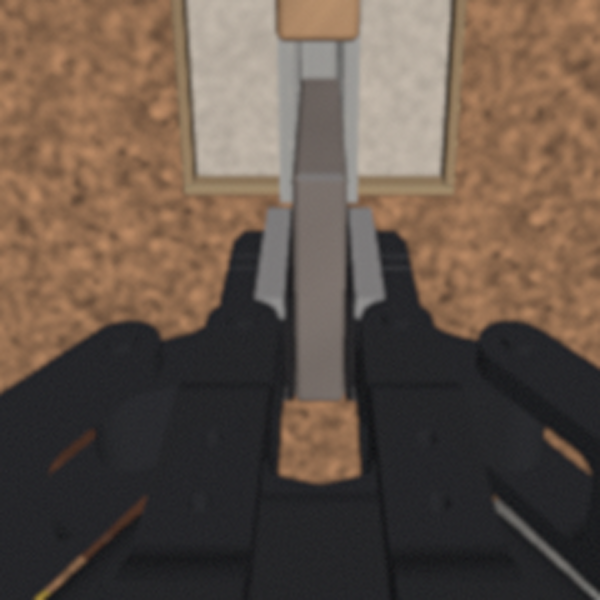

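Run:
```python
from h import *
d=np.load('w3.npz');im=d['im'].astype(int);g=im.sum(2)
for r in(182,186,196,204,215,226,234,240,250,300,310): print(r,g[r,296:340].tolist())
```

```text
182 [515, 514, 508, 507, 496, 474, 461, 456, 456, 455, 454, 436, 416, 390, 396, 441, 457, 454, 448, 451, 455, 452, 449, 451, 456, 453, 449, 430, 375, 317, 322, 371, 430, 454, 457, 457, 463, 480, 500, 515, 525, 521, 511, 505]
186 [522, 517, 512, 505, 493, 472, 462, 456, 455, 455, 452, 440, 415, 381, 383, 432, 456, 454, 450, 451, 452, 452, 453, 454, 453, 456, 447, 432, 382, 335, 331, 371, 430, 452, 457, 457, 463, 485, 514, 528, 521, 517, 513, 511]
196 [538, 535, 532, 522, 503, 483, 464, 459, 453, 461, 457, 442, 422, 365, 288, 265, 287, 295, 294, 296, 294, 298, 297, 300, 299, 302, 301, 300, 302, 304, 330, 384, 434, 456, 459, 458, 470, 499, 530, 549, 547, 550, 542, 544]
204 [519, 521, 518, 508, 498, 479, 462, 456, 451, 453, 449, 435, 389, 298, 257, 277, 293, 296, 294, 294, 297, 297, 295, 296, 296, 298, 300, 297, 293, 288, 310, 377, 434, 456, 459, 461, 468, 492, 515, 519, 521, 525, 533, 539]
215 [516, 516, 517, 521, 517, 496, 471, 455, 456, 454, 449, 401, 303, 256, 273, 292, 299, 296, 298, 298, 298, 296, 300, 297, 298, 297, 301, 298, 298, 294, 303, 357, 429, 460, 458, 462, 475, 494, 515, 
[... 658 characters left out ...]
, 390, 320, 285, 279, 289, 290, 297, 292]
250 [361, 368, 368, 371, 371, 367, 371, 371, 360, 312, 219, 216, 274, 313, 331, 335, 340, 335, 332, 334, 334, 338, 335, 335, 337, 338, 340, 339, 345, 342, 336, 300, 232, 235, 322, 365, 371, 370, 370, 367, 368, 367, 366, 343]
300 [111, 116, 112, 111, 94, 92, 90, 98, 109, 118, 115, 135, 210, 284, 322, 337, 331, 333, 329, 332, 332, 328, 330, 329, 328, 326, 328, 333, 327, 326, 291, 208, 132, 109, 122, 110, 90, 76, 82, 93, 110, 116, 110, 116]
310 [117, 108, 112, 101, 96, 99, 101, 93, 107, 118, 118, 149, 214, 277, 307, 324, 325, 325, 326, 329, 325, 328, 329, 328, 330, 327, 331, 330, 330, 325, 298, 230, 148, 114, 111, 100, 80, 79, 79, 78, 97, 110, 113, 119]
```

>>> servo_tool(rows="-0.0003 0 0.004 -0.06 0.04 0; -0.0004 0 0.006 -0.05 0.04 0; 0 0 0.006 0 0 0; 0 0 0.006 0 0 0; 0 0 0.006 0 0 0; 0 0 0.004 0 0 0; 0 0 0 0 0 0; 0 0 0 0 0 0; 0 0 0 0 0 0; 0 0 0 0 0 0")

```text
time: 8.8
tool_pos: [534.6, -84.1, 77.3]
eef_rot: [3.141, -0.001, 0.297]
wrist_force: [0.9, -1.3, -0.5]
opening: 9.5
```

Run:
```python
from h import *
T,s=pose();im=ctrl.capture('wrist');np.savez('w4.npz',T=T,im=im)
print(s['tool_pos'],np.degrees(s['eef_rot']),s['time'],s['opening'],s['wrist_force'])
crop(im,265,170,105,100,6,'pics/w4.png')
```

```text
[534.60369487 -84.07138525  77.25134832] [ 1.79976318e+02 -4.79460904e-02  1.70025924e+01] 8.8 9.467073910870266 [ 0.87795798 -1.27904222 -0.54795137]
```

View pics/w4.png

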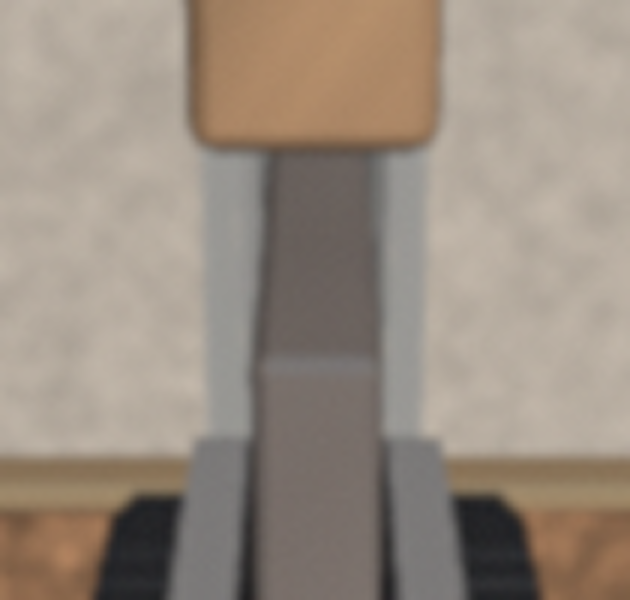

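>>> servo_tool(rows="-0.0004 0 0.003 0 0 0; 0 0 0.003 0 0 0; 0 0 0.003 0 0 0; 0 0 0.003 0 0 0; 0 0 0.003 0 0 0; 0 0 0 0 0 0; 0 0 0 0 0 0")

```text
time: 9.43
tool_pos: [533.5, -84.0, 61.4]
eef_rot: [-3.141, 0.001, 0.297]
wrist_force: [-0.0, -0.1, -0.2]
opening: 9.3
```

>>> servo_tool(rows="0 0 0.003 0 0 0; 0 0 0.003 0 0 0; 0 0 0.003 0 0 0; 0 0 0.003 0 0 0; 0 0 0 0 0 0; 0 0 0 0 0 0")

```text
time: 9.93
tool_pos: [533.5, -84.0, 49.4]
eef_rot: [-3.141, 0.001, 0.297]
wrist_force: [-0.6, 0.1, -1.2]
opening: 9.3
```

>>> servo_tool(rows="0 0 0.003 0 0 0; 0 0 0.003 0 0 0; 0 0 0.002 0 0 0; 0 0 0.001 0 0 0; 0 0 0 0 0 0; 0 0 0 0 0 0")

```text
time: 10.43
tool_pos: [533.9, -84.1, 41.0]
eef_rot: [-3.142, -0.0, 0.297]
wrist_force: [-1.7, 0.4, 4.1]
opening: 9.4
```

>>> servo_tool(rows="0 0 0.001 0 0 0; 0 0 0.001 0 0 0; 0 0 0 0 0 0; 0 0 0 0 0 0")

```text
time: 10.77
tool_pos: [534.2, -84.1, 40.9]
eef_rot: [3.141, -0.0, 0.297]
wrist_force: [-10.3, 2.8, 22.1]
opening: 9.6
```

>>> servo_tool(rows="0 0 -0.0012 0 0 0; 0 0 -0.0005 0 0 0; 0 0 0 0 0 0")

```text
time: 11.02
tool_pos: [534.3, -84.2, 41.0]
eef_rot: [3.141, -0.001, 0.297]
wrist_force: [-1.3, -0.2, 6.8]
opening: 9.6
```

>>> servo_tool(rows="0 0 0 0 0 0; 0 0 0 0 0 0; 0 0 0 0 0 0; 0 0 0 0 0 0; 0 0 0 0 0 0; 0 0 0 0 0 0", gripper=0.034)

```text
time: 11.52
tool_pos: [533.7, -84.1, 40.3]
eef_rot: [-3.141, 0.0, 0.297]
wrist_force: [-0.7, 0.0, 0.1]
opening: 34.1
```

>>> servo_tool(rows="0 0 -0.003 0 0 0; 0 0 -0.006 0 0 0; 0 0 -0.012 0 0 0; 0 0 -0.018 0 0 0; 0 0 -0.02 0 0 0; 0 0 -0.02 0 0 0; 0 0 -0.015 0 0 0; 0 0 -0.008 0 0 0; 0 0 0 0 0 0; 0 0 0 0 0 0; 0 0 0 0 0 0")

```text
time: 12.43
tool_pos: [533.2, -83.9, 141.5]
eef_rot: [-3.141, 0.001, 0.297]
wrist_force: [0.1, -0.2, -0.8]
opening: 34.0
```

Run:
```python
from h import *
T,s=pose();im=ctrl.capture('wrist');np.savez('w5.npz',T=T,im=im)
print(s['tool_pos'],np.degrees(s['eef_rot']),s['time'],s['opening'],s['wrist_force'])
crop(im,200,60,240,200,3,'pics/w5.png')
```

```text
[533.17127979 -83.93523829 141.48407107] [-1.79955160e+02  6.41601868e-02  1.70008481e+01] 12.4333 33.993927739188265 [ 0.10900603 -0.18817022 -0.79034878]
```

View pics/w5.png

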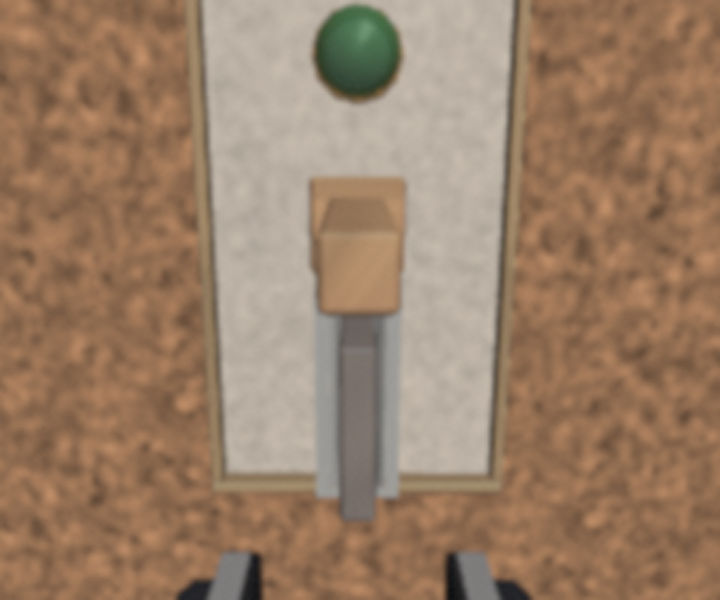

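Run:
```python
from h import *
d=np.load('w5.npz');T=d['T']
f=lambda a,b,z:at('wrist',200+a/3,60+b/3,z,T)[:2]
p=np.array([f(a,b,105) for a,b in[(320,232),(400,232),(398,314),(319,314)]]);print('post',p.mean(0))
ft=np.array([f(a,b,13) for a,b in[(309,178),(405,178)]]);print('foot far edge',ft,np.linalg.norm(ft[1]-ft[0]))
q=np.array([f(a,b,69) for a,b in[(344,347),(378,347),(374,520),(342,520)]]);print('tile',q.mean(0),np.linalg.norm(q[1]-q[0]),np.linalg.norm(q[2]-q[1]))
print('marble',f(357,52,17.5))
c=p.mean(0)
plan(*c,125,17,5);
```

```text
post [519.49618723 -32.32850468]
foot far edge [[501.20617117 -23.04207416]
 [529.33005019 -14.42558452]] 29.41422214979463
tile [534.44799341 -79.60556945] 8.811551103167936 49.404200075542576
marble [504.86196091  14.94506195]
0.0004 -0.0106 0.0032 -0.01 0.02 0; 0.0005 -0.0107 0.0033 -0.01 0.02 0; 0.0004 -0.0106 0.0032 -0.01 0.02 0; 0.0005 -0.0107 0.0032 -0.01 0.02 0; 0.0004 -0.0106 0.0033 -0.01 0.02 0
max 11.134672854118243
```

>>> servo_tool(rows="0.0002 -0.0083 0 -0.02 0.03 0; 0.0002 -0.015 0 -0.02 0.03 0; 0.0002 -0.015 0.003 0 0 0; 0 -0.015 0.008 0 0 0; 0 0 0.012 0 0 0; 0 0 0.014 0 0 0; 0 0 0.014 0 0 0; 0 0 0.012 0 0 0; 0 0 0.008 0 0 0; 0 0 0.004 0 0 0; 0 0 0 0 0 0; 0 0 0 0 0 0", gripper=0.05)

```text
time: 13.48
tool_pos: [519.0, -33.0, 67.6]
eef_rot: [3.141, -0.001, 0.297]
wrist_force: [1.0, -0.1, 1.0]
opening: 50.0
```

>>> servo_tool(rows="-0.0006 0 0.001 0 0 0; 0 0 0 0 0 0; 0 0 0 0 0 0; 0 0 0 0 0 0; 0 0 0 0 0 0; 0 0 0 0 0 0; 0 0 0 0 0 0; 0 0 0 0 0 0; 0 0 0 0 0 0; 0 0 0 0 0 0", gripper=0.0, grip_force=60)

```text
time: 14.32
tool_pos: [519.1, -33.3, 67.3]
eef_rot: [3.14, -0.003, 0.297]
wrist_force: [1.4, 0.5, 4.9]
opening: 17.5
```

>>> servo_tool(rows="0 0 0 0 0 0; 0 0 0 0 0 0; 0 0 0 0 0 0", grip_force=100)

```text
time: 14.57
tool_pos: [519.2, -33.3, 67.4]
eef_rot: [3.14, -0.003, 0.297]
wrist_force: [0.9, 0.6, 6.0]
opening: 16.8
```

Run:
```python
from h import *
s=ctrl.read_state();print(s['tool_pos'],np.degrees(s['eef_rot']),s['opening'],s['wrist_force'],s['ft_torque'])
```

```text
[519.17302418 -33.292548    67.35086101] [ 1.79915137e+02 -1.58661334e-01  1.70005460e+01] 16.842750757337416 [0.94838582 0.56934395 6.04378226] [-0.05890435  0.06899752 -0.06736703]
```

Grip is good. I'll lift gently.

>>> servo_tool(rows="0 0 -0.001 0 0 0; 0 0 -0.002 0 0 0; 0 0 -0.003 0 0 0; 0 0 -0.004 0 0 0; 0 0 -0.005 0 0 0; 0 0 -0.005 0 0 0; 0 0 -0.004 0 0 0; 0 0 -0.003 0 0 0; 0 0 -0.002 0 0 0; 0 0 -0.001 0 0 0; 0 0 0 0 0 0; 0 0 0 0 0 0")

```text
time: 15.57
tool_pos: [518.2, -33.1, 96.3]
eef_rot: [3.141, -0.001, 0.297]
wrist_force: [-0.5, 0.6, -5.4]
opening: 16.4
```

Run:
```python
from h import *
T,s=pose();im=ctrl.capture('wrist')
print(s['tool_pos'],np.degrees(s['eef_rot']),s['opening'],s['wrist_force'],s['ft_torque'])
a=im[:,:,::-1];b=ctrl.capture('scene')[:,:,::-1]
b=cv2.resize(b[150:290,220:420],None,fx=2,fy=2,interpolation=cv2.INTER_CUBIC)
o=np.zeros((400,800,3),np.uint8);o[:,:400]=a[:,120:520];o[:280,400:]=b;cv2.imwrite('pics/l1.png',o)
```

```text
[518.17495009 -33.11036211  96.30116581] [ 1.79968109e+02 -5.68730500e-02  1.69986459e+01] 16.440983519957676 [-0.52104409  0.63394029 -5.37569901] [ 0.01700382 -0.04186348  0.04164431]
```

View pics/l1.png

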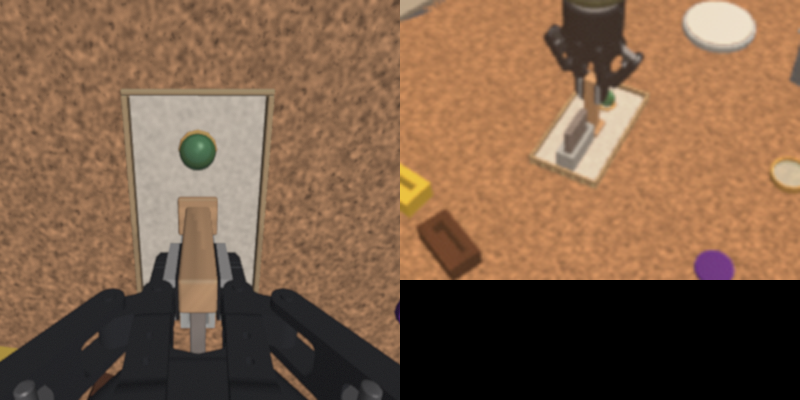

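Run:
```python
from h import *
for p,z in(((169,138),100),((236,138),100),((240,190),100),((172,192),100)):print(at('top',p[0]/1.25,p[1]/1.25,z)[:2].round())
plan(518.2,-33.1,182,17,12,1)
class F: pass
import h
T0,s=pose();T1=T0.copy();T1[2,3]=182;T1[:3,:3]=R.from_euler('xyz',[np.pi,0,np.radians(17)]).as_matrix();T1[:2,3]=518.2,-33.1
h.pose=lambda:(T1,s)
h.plan(504.5,296.5,182,17,36,1)
```

```text
[746. 402.]
[745. 272.]
[643. 263.]
[640. 394.]
0 0 -0.0017 0 -0 -0; 0 0 -0.0047 0 -0 -0; 0 0 -0.007 0 -0 -0; 0 0 -0.0089 0 -0 -0; 0.0001 0 -0.01 0 -0 -0; -0 0 -0.0106 0 -0.01 -0; 0 0 -0.0107 0 -0.01 -0; 0 0 -0.01 0 -0 -0; 0 0.0001 -0.0088 0 -0 -0; 0.0001 -0 -0.0071 0 -0 -0; -0 -0 -0.0047 0 -0 -0; -0 -0 -0.0016 0 -0 -0
max 10.630876158096239
0.0002 -0.0007 -0 0 0 0; 0.0005 -0.0021 -0 0 0 0; 0.0009 -0.0035 -0 0 0 0; 0.0013 -0.0046 -0 0 0 0; 0.0015 -0.0059 -0 0 0 0; 0.0018 -0.0068 -0 0 0 0; 0.002 -0.0079 -0 0 0 0; 0.0023 -0.0088 -0 0 0 0; 0.0025 -0.0096 -0 0 0 0; 0.0027 -0.0103 -0 0 0 0; 0.0029 -0.011 -0 0 0 0; 0.003 -0.0116 -0 0 0 0
0.0031 -0.012 -0 0 0 0; 0.0033 -0.0125 -0 0 0 0; 0.0033 -0.0128 -0 0 0 0; 0.0034 -0.013 -0 0 0 0; 0.0035 -0.0132 -0 0 0 0; 0.0034 -0.0133 -0 0 0 0; 0.0035 -0.0133 -0 0 0 0; 0.0034 -0.0132 -0 0 0 0; 0.0034 -0.013 -0 0 0 0; 0.0034 -0.0128 -0 0 0 0; 0.0032 -0.0125 -0 0 0 0; 0.0032 -0.012 -0 0 0 0
0.003 -0.0116 -0 0 0 0; 0.0029 -0.011 -0 0 0 0; 0.0027 -0.0103 -0 0 0 0; 0.0025 -0.0096 -0 0 0 0; 0.0022 -0.0088 -0 0 0 0; 0.0021 -0.0079 -0 0 0 0; 0.0018 -0.0068 -0 0 0 0; 0.0015 -0.0059 -0 0 0 0; 0.0012 -0.0046 -0 0 0 0; 0.0009 -0.0035 -0 0 0 0; 0.0006 -0.0021 -0 0 0 0; 0.0002 -0.0007 -0 0 0 0
max 13.73105056605601
```

Bin (x > 640) is clear.

>>> servo_tool(rows="0 0 -0.0017 0 0 0; 0 0 -0.0047 0 0 0; 0 0 -0.007 0 0 0; 0 0 -0.0089 0 0 0; 0 0 -0.01 0 0 0; 0 0 -0.0106 0 0 0; 0 0 -0.0107 0 0 0; 0 0 -0.01 0 0 0; 0 0 -0.0088 0 0 0; 0 0 -0.0071 0 0 0; 0 0 -0.0047 0 0 0; 0 0 -0.0016 0 0 0")

```text
time: 16.67
tool_pos: [518.6, -33.2, 183.4]
eef_rot: [3.14, -0.002, 0.297]
wrist_force: [-0.1, 0.0, -4.3]
opening: 17.1
```

>>> servo_tool(rows="0.0002 -0.0007 0 0 0 0; 0.0005 -0.0021 0 0 0 0; 0.0009 -0.0035 0 0 0 0; 0.0013 -0.0046 0 0 0 0; 0.0015 -0.0059 0 0 0 0; 0.0018 -0.0068 0 0 0 0; 0.002 -0.0079 0 0 0 0; 0.0023 -0.0088 0 0 0 0; 0.0025 -0.0096 0 0 0 0; 0.0027 -0.0103 0 0 0 0; 0.0029 -0.011 0 0 0 0; 0.003 -0.0116 0 0 0 0")

```text
time: 17.67
tool_pos: [514.6, 53.7, 182.3]
eef_rot: [3.141, -0.001, 0.297]
wrist_force: [0.1, 0.7, -4.9]
opening: 16.7
```

>>> servo_tool(rows="0.0031 -0.012 0 0 0 0; 0.0033 -0.0125 0 0 0 0; 0.0033 -0.0128 0 0 0 0; 0.0034 -0.013 0 0 0 0; 0.0035 -0.0132 0 0 0 0; 0.0034 -0.0133 0 0 0 0; 0.0035 -0.0133 0 0 0 0; 0.0034 -0.0132 0 0 0 0; 0.0034 -0.013 0 0 0 0; 0.0034 -0.0128 0 0 0 0; 0.0032 -0.0125 0 0 0 0; 0.0032 -0.012 0 0 0 0")

```text
time: 18.67
tool_pos: [507.9, 212.4, 182.1]
eef_rot: [3.141, -0.001, 0.297]
wrist_force: [0.2, -0.3, -4.2]
opening: 16.8
```

>>> servo_tool(rows="0.003 -0.0116 0 0 0 0; 0.0029 -0.011 0 0 0 0; 0.0027 -0.0103 0 0 0 0; 0.0025 -0.0096 0 0 0 0; 0.0022 -0.0088 0 0 0 0; 0.0021 -0.0079 0 0 0 0; 0.0018 -0.0068 0 0 0 0; 0.0015 -0.0059 0 0 0 0; 0.0012 -0.0046 0 0 0 0; 0.0009 -0.0035 0 0 0 0; 0.0006 -0.0021 0 0 0 0; 0.0002 -0.0007 0 0 0 0")

```text
time: 19.67
tool_pos: [504.5, 296.7, 182.1]
eef_rot: [3.141, -0.001, 0.297]
wrist_force: [0.4, -0.5, -4.1]
opening: 16.9
```

>>> servo_tool(rows="0 0 0 0 0 0; 0 0 0 0 0 0; 0 0 0 0 0 0; 0 0 0 0 0 0; 0 0 0 0 0 0; 0 0 0 0 0 0")

```text
time: 20.17
tool_pos: [504.6, 296.4, 182.2]
eef_rot: [3.141, -0.001, 0.297]
wrist_force: [-0.1, 0.3, -4.9]
opening: 17.0
```

Run:
```python
from h import *
T,s=pose();im=ctrl.capture('wrist')
print(s['time'],s['tool_pos'],np.degrees(s['eef_rot']),s['opening'],s['wrist_force'],s['joint_vel'].round(3) if hasattr(s['joint_vel'],'round') else s['joint_vel'])
a=im[:,:,::-1];b=ctrl.capture('scene')[:,:,::-1];t=ctrl.capture('top')[:,:,::-1]
np.savez('w6.npz',T=T,im=im,b=b,t=t)
b=cv2.resize(b[60:200,300:460],None,fx=2.5,fy=2,interpolation=cv2.INTER_CUBIC);t=cv2.resize(t[120:260,100:300],None,fx=2,fy=2,interpolation=cv2.INTER_CUBIC)
o=np.zeros((560,800,3),np.uint8);o[:400,:400]=a[:,120:520];o[:280,400:]=b;o[280:,400:]=t;cv2.imwrite('pics/f1.png',o)
```

```text
20.1667 [504.56522383 296.37673241 182.17991937] [ 1.79960319e+02 -7.25151852e-02  1.69911976e+01] 16.977751167577797 [-0.06355386  0.31929204 -4.93968116] [ 0.003  0.003 -0.001  0.001 -0.002  0.002]
```

View pics/f1.png

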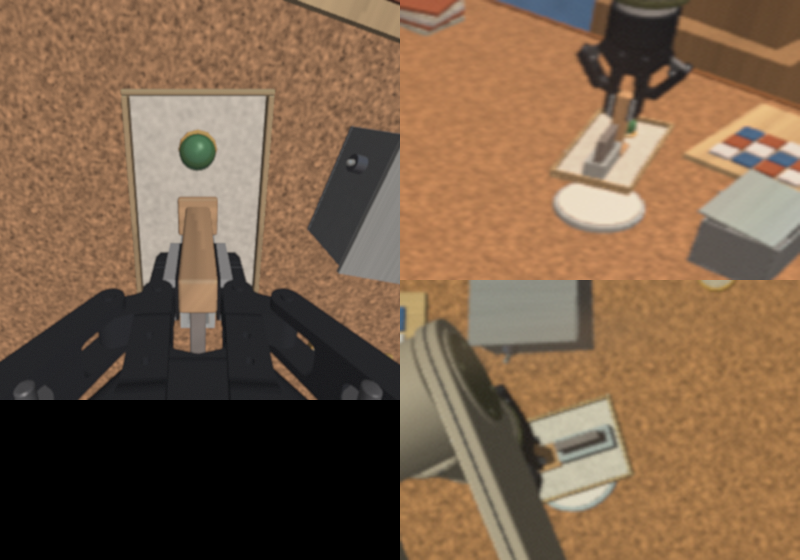

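Run:
```python
from h import *
a,b=at('top',205.5,178.5,129),at('top',215.5,216.5,129);u=np.array([.2924,-.9563])
print(a,b,np.linalg.norm(a-b),((a+b)/2)[:2]-90*u)
# tilt along tray x from wrist: far rim width & block end
d=np.load('w6.npz');T=d['T'];z=182.2-67.4
l,r=at('wrist',241,91,z+14,T),at('wrist',394,91,z+14,T);m=(l+r)/2
print(np.linalg.norm(l-r),(m[:2]+90*u))
```

```text
[573.80759375 223.66200548 129.        ] [484.45075803 199.42250996 129.        ] 92.58616113557171 [502.81317589 297.60925772]
98.59123643582522 [505.47504405 295.91851276]
```

```bash
python3 -c "
from workcell import ctrl
s=ctrl.read_state();print(s['time'],s['joint_vel'],s['opening']);print(ctrl.job_done())"
```

```text
20.3167 [ 0.0002056   0.00038288  0.00116218  0.00064584 -0.00100093  0.0017093 ] 17.029976550018663
the job is handed in; nothing more can be done
None
```

I took the tile from the dark wooden stand and slid it into the tray's sleeve. It met a hard stop, with the tool height matching the sleeve floor. I let go of it there, then gripped the tray's post with 100 N, lifted it and carried it over the light box. I handed the job in at 20.3 s, still holding the tray.

Last checks:
- **Tile and marble:** the last pictures show the tile seated in the sleeve and the marble in its pocket.
- **Level and still:** the tool is within 0.1° of straight down and the joints are practically at rest.
- **Position:** by the measured poses, the tray's underside is about 100 mm above the light box. The wrist and top cameras put the tray's centre at (505.5, 295.9) and (502.8, 297.6) mm, against a light box centre of about (504–505, 297). The two differ by about 3 mm, about what the camera calibration allows.
- **Forces and bystanders:** the highest wrist force I read was about 24 N, when I pressed the tile home. I did not touch the disc, loupe or tin. I did not take a final close look at them.

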